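# Click the lens carrier into the optic holder

### The job

Take the lens carrier (the upright black plate with the round lens and the narrow tall tab) out of the white stand, lower it straight down into the slot of the aluminium optic holder without dropping it, and press it down until it has clicked past the sprung side ball and sits on the holder's pad; go by feel, do not ram it. Then let go, and leave the blank carrier and everything else on the bench where they are.

Things in the scene. Friction and masses are not known exactly. Their poses are not given: they have to be found in the camera images.
- carrier_center (a point): Lens carrier: black plate 10 mm thick (x), 50 wide (y), 84 tall with a 25 mm lens; on top, in line, a tab 24 wide, 10 thick, 34 tall: grip it across the 10 mm. 118 mm tall; this point is 59 mm above its underside, 42 mm below the tab's middle. Foot bevelled to 42 mm wide; ball notch in both narrow edges, 16 mm above the underside: fits either way round. Starts upright in one of the stand's slots.
- blank_center (a point): Blank carrier, to be left alone, in the stand's other slot: the same plate without a lens, with a wide low tab (44 mm wide, 14 mm tall). 98 mm tall; this point is 49 mm above its underside. Its top is 104 mm above the bench: carry the other one over or past it with room.
- stand: White stand, fixed, 50 mm (x) by 150 mm (y), 28 mm tall; origin at the centre of its underside. Two slots 13 by 54 mm, at y = -35 and +35 mm, floor 6 mm above the bench, 22 mm deep; the carriers stand in them, wide faces along y, and are drawn out upwards.
- holder: Aluminium optic holder, fixed; base plate 100 mm (x) by 130 mm (y) by 10 mm, origin at the centre of its underside. Two C-shaped upright guides, 26 mm apart, form a vertical slot. Under them a seat with a rubber pad and, at the +y side, the sprung ball. The seat's height was set by hand and is not known: pad and ball together up to 14 mm above or below the middle.
- holder_mouth (a point): Centre of the slot, 94 mm above the bench, top of the straight guides (21 mm long, flared above to 98 mm). Slot 12 mm (x) by 52 mm (y), z up: 1 mm play around the carrier. Home, carrier_center is 15 mm below to 13 mm above this point, by the seat's setting: feel for it. The pad gives about 6 N per mm for 1.5 mm, then is rigid. Over 30 N on the pad is ramming.
- ball (a joint): Holder's side ball (14 mm, steel): how far it is pushed back, in m. 0 = out, 5 mm into the slot; about 3 mm while the carrier's edge passes, near 0 again once in the notch. Spring 6 N at 0 plus 0.6 N per mm. It starts to resist about 19 mm before home (3 to 10 N down), then pulls the carrier down the last 6 mm; then the pad's force climbs: 13 to 16 N down means home.
Not all that is in view belongs to the job. Of the things that look like the holder, the smaller one is meant.

How it is judged:
On the way, in this order (a step that is already met when the one before it is completed fails the run):
1. the lens carrier is lifted clear of the stand (z of carrier_center in the frame of stand above 0.096 m), for 0.1 s.
2. the lens carrier stands in the holder's slot and pushes the side ball back (horizontal distance between carrier_center and holder_mouth below 0.006 m and z of carrier_center in the frame of holder_mouth below 0.04 m and value of joint ball above 0.0015 m).
At the end, for the whole second after the job is handed in: The lens carrier stands in the holder's slot, upright within 0.07 rad, its middle within 4 mm of the slot's axis, its underside within 2 mm of the seat's pad, the side ball back out in its notch (pushed back less than 1 mm), at rest and let go (horizontal distance between carrier_center and holder_mouth below 0.004 m and z of carrier_center in the frame of seat below 0.061 m and value of joint ball below 0.001 m and angle between carrier_center's own z axis and vertical below 0.07 rad and linear speed of carrier below 0.02 m/s); the robot touches nothing.
It fails at once if the carrier is rammed: more than 30 N on the seat's pad, or more than 60 N between carrier and holder, all contacts added up (side loads too) (contact force between carrier and pad above 30 N or contact force between carrier and holder above 60 N).
It fails at once if the carrier is dropped into the slot (faster than 0.35 m/s in or just above the slot, before the ball) (horizontal distance between carrier_center and holder_mouth below 0.03 m and z of carrier_center in the frame of holder_mouth between 0.034 and 0.08 m and linear speed of carrier above 0.35 m/s).
It fails at once if the blank carrier is moved by more than 15 mm (distance of blank_center from where it was at the start of the episode above 0.015 m).
It fails at once if a bystander (lens pots, marker, grey case) is moved by more than 30 mm (distance of any of pot0, pot1, pot2, pot3, pot4, marker, case from where it was at the start of the episode above 0.03 m).
It also fails if it takes over 48 s, if anything falls off the work surface, if the arm or the gripper's body presses on something with over 40 N, if the wrist force passes 120 N, or if a joint passes its speed limit or range.

### The arm

A 6-joint arm with a two-finger parallel gripper is mounted at the origin on the work surface. World frame = base frame: x ahead of the robot, y to its left, z up, the work surface at z = 0. Lengths are in m, angles in rad, forces in N, time in s.
With the tool pointing down it reaches from about 0.3 to 0.775 m from the base axis. Payload 14.6 kg.
Tool frame: the origin (TCP) lies between the finger pads; the fingertips stand 8 mm ahead of it and the grasp point (between the pads) lies 11 mm behind it (ctrl.tip_reach is the distance from the TCP to the fingertips, in m); y points along the fingers, z is the direction in which the jaws open and shut, and the axes are right-handed (so a half turn about y gives the same grasp; the last joint's range is limited). The gripper opens to 94 mm and grips with 3 to 60 N. Pads are 16 mm wide; open, the fingers measure 119 mm over their backs; the gripper's body (75 mm by 177 mm) begins 78 mm behind the grasp point.
Start: joints at [-1.274, 0.3, 1.521, -0, 1.321, -0.067], TCP at [0.196, -0.514, 0.213] pointing down, gripper open.
Joint ranges: [-3.03, 3.03], [-0.79, 2.21], [0.23, 2.52], [-1.04, 4.18], [0, 3.07], [-2.55, 2.55]. Speed limits (rad/s): [2.22, 2.22, 2.57, 3.14, 3.14, 3.14].

### API

Orientations are given as [roll, pitch, yaw] about the fixed x, y, z axes, in that order (R = Rz(yaw) Ry(pitch) Rx(roll)).
In Python, from station import ctrl gives the robot as it stands.
- The arm moves only by the tool play_rows, never from a script. Its arguments are lists of equal length, an entry for each row: "twist": the turn, a rotation vector about the world's x, y, z as a fraction of full scale, a list of three; "travel": the shift along the world's x, y, z as a fraction of full scale, a list of three; "grip": the gripper's target within -1 to 1 (shut at 1, half-way at 0, fully open at -1). A call has 1 to 12 rows; each row shifts and turns the commanded pose from where the row before left it; what a row does not reach is not made up. Full scale, the value 1, is 5 cm for a shift and 90 degrees for a turn. A row lasts 1/10 s, in which the tool goes at most 50 mm and 8.59 degrees, less where a joint would pass 70% of its speed; a pose out of reach is approached as far as the arm can. A call with a number of a shift or a turn outside -1 to 1 is refused whole. A call with a gripper value outside its range is refused whole. The fingers move at their own pace and stop on an object; "force" is the grip in N (left out, the last holds). Time passes only in rows, so rows that do not move let the fingers close. It gives the time, the measured TCP pose, the force and the opening at its end, in the units of the state.
- ctrl.get_obs(): the state, without advancing time (a new reading comes with each control period).
- ctrl.camera(name): name is "side" or "top"; returns a dict with "img" (400x640x3 uint8, red, green, blue), "vfov" (degrees; the focal length in pixels is half the picture's height over the tangent of half this angle, whatever the lens; pixels are square), "cx", "cy" (the principal point, pixels), "k1" (the pictures are not rectified: a ray, as slopes to the right and down, at radius r is drawn at 1 + k1 r^2 times it, then the intrinsics apply), "rvec" (rotation vector, rad) and "tvec" (3), from world to camera coordinates, as OpenCV has them. Camera axes: x right, y down, z forward; pixel columns grow to the right and rows downward; lengths in m; the calibration is good to about 2 mm. A picture is of the moment at which its call begins. There is no depth.
- ctrl.hand_in(): hands the job in, once; it reports no verdict.
Trained networks look in a picture, given as the dict that the camera call returned (one of the last four; its "shot" number tells which), for a name from the list of things; names that differ only in an ending like _2 or _b are one class to them, and where a whole thing is asked for, a point or a joint stands for the part that bears it (a point fixed in the world has none). Each returns a list of dicts, best first, with "confidence" (0 to 1); they miss things now and then, are a little off and sometimes report something else, mostly with a low value. They report only what shows in the picture. A call takes as long as a camera call. They do not tell look-alikes from the thing itself.
- ctrl.boxes_of(name, picture): "point" ([column, row] in pixels, amid what is visible of it).
- ctrl.trace(name, picture): "pixels" (400x640 bool, what is visible of it) and "point" ([column, row] in pixels, amid what is visible of it).
The state is a dict: "time_s": time; "qpos": joint angles; "joint_vel": joint speeds; "tau": joint torques, N m; "ee_pos": TCP position; "eef_rot": TCP orientation; "force": force on the tool from outside, world axes, zero at the start; "moment": the same for the moment, N m; "grip_width": finger opening in m.
Only numpy, scipy, OpenCV 4.12 (cv2) and the standard library are available. Lean on these libraries where they do the work, as an engineer would, in place of code of your own. Each camera call takes 0.05 s, during which the arm holds its last target.

## Working session

There is one attempt and no reset: what is moved stays moved. The work goes in short steps, Python scripts to look and compute and a tool call to move; the robot and the scene stay as the last step left them, time stands still between calls to the robot, and variables do not carry over. Pictures are saved under pics/ and viewed, and the job is handed in when it is done.

Besides the shell and the picture viewer there is one more tool, called after "Call:" as name(argument=value, ...) on one line, values as JSON. play_rows: Moves the arm, as the interface text tells. Its arguments: {"type":"object","properties":{"twist":{"type":"array"},"travel":{"type":"array"},"grip":{"type":"array"},"force":{"type":"number"}},"required":["twist","travel","grip"]}

```bash
ls; mkdir -p pics
cat > h.py <<'E'
import numpy as np, cv2
from station import ctrl
def K(p):
    f=p["img"].shape[0]/2/np.tan(np.radians(p["vfov"])/2)
    return np.array([[f,0,p["cx"]],[0,f,p["cy"]],[0,0,1.]])
def proj(p,X):
    X=np.atleast_2d(np.array(X,float))
    return cv2.projectPoints(X,np.array(p["rvec"],float),np.array(p["tvec"],float),K(p),np.array([p["k1"],0,0,0.]))[0][:,0]
def ray(p,uv):
    n=cv2.undistortPointsIter(np.array([[uv]],float),K(p),np.array([p["k1"],0,0,0.]),None,None,(3,100,1e-10))[0,0]
    R=cv2.Rodrigues(np.array(p["rvec"],float))[0]; t=np.array(p["tvec"],float).ravel()
    return -R.T@t, R.T@np.array([n[0],n[1],1.])
def atz(p,uv,z):
    o,d=ray(p,uv); return o+d*(z-o[2])/d[2]
def save(n,im): cv2.imwrite("pics/"+n,im[...,::-1])
E
python3 - <<'E'
from h import *
import pickle
P={}
for c in("side","top"):
    p=ctrl.camera(c); P[c]=p; save(c+"0.png",p["img"])
    R=cv2.Rodrigues(np.array(p["rvec"],float))[0];print(c,p["vfov"],p["k1"],-R.T@np.ravel(p["tvec"]))
    for n in("carrier_center","blank_center","stand","holder","ball"):
        for b in ctrl.boxes_of(n,p): print(c,n,np.round(b["point"],1),round(b["confidence"],2))
pickle.dump(P,open("P0.pkl","wb"))
o=ctrl.get_obs();print(o)
E
```

```text
pics
side 49.92416629373772 -0.07105307185994475 [0.35607002 0.58459299 0.98789017]
side carrier_center [306.9 292.8] 0.9
side blank_center [293.6 318.6] 0.82
side stand [297.5 320.6] 0.83
side holder [329.8 138.7] 0.94
side holder [349.4 194.2] 0.86
top 54.54269223041141 -0.07634559714086465 [ 0.45104551 -0.10820687  0.97286057]
top carrier_center [219.7 216. ] 0.51
top blank_center [188.5 210.6] 0.7
top stand [213.  216.5] 0.93
top holder [368.7 209.9] 0.75
top holder [449.1 160.1] 0.57
{'time_s': 0.6, 'qpos': array([-1.27361748e+00,  2.99866080e-01,  1.52100733e+00,  1.26367661e-05,
        1.32071367e+00, -6.65769695e-02]), 'joint_vel': array([ 0.00132162,  0.00060149,  0.00131042,  0.00115794,  0.00127941,
       -0.00071305]), 'tau': array([-6.71968252e-06, -5.31479788e+01, -3.52828431e+01,  7.08690262e-02,
        2.13342189e-02, -1.83919627e-05]), 'ee_pos': array([ 0.19569019, -0.51399213,  0.21346109]), 'eef_rot': array([-1.57078995e+00,  1.18454144e-05, -2.77783997e+00]), 'force': array([ 0.18402601, -0.38947891, -0.53269947]), 'moment': array([-0.01741535, -0.01181184,  0.03027806]), 'grip_width': 0.0939196914486994}
```

View pics/side0.png

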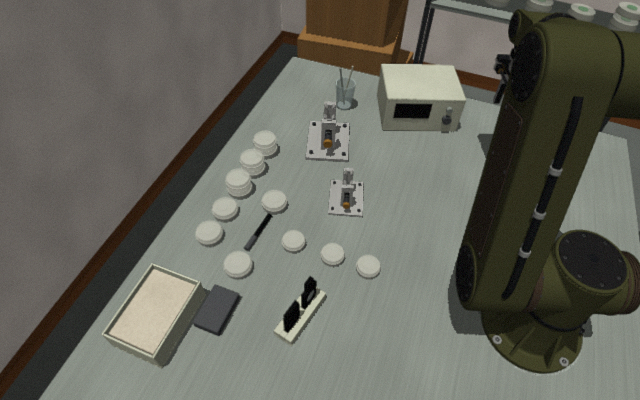

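View pics/top0.png

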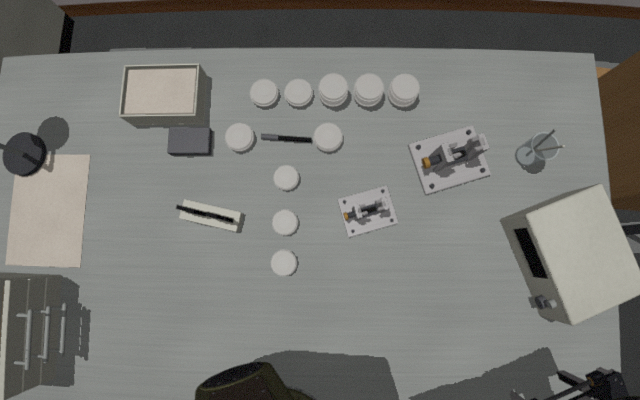

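Run:
```python
from h import *
import pickle
P=pickle.load(open("P0.pkl","rb"))
a=P["top"]["img"][110:310,120:520]; save("topc.png",cv2.resize(a,None,fx=2,fy=2,interpolation=cv2.INTER_CUBIC))
a=P["side"]["img"][230:380,220:400]; b=P["side"]["img"][90:240,260:440]
save("sidec.png",cv2.resize(np.hstack([a,b]),None,fx=2.2,fy=2.2,interpolation=cv2.INTER_CUBIC))
```

```text
(no output)
```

View pics/topc.png

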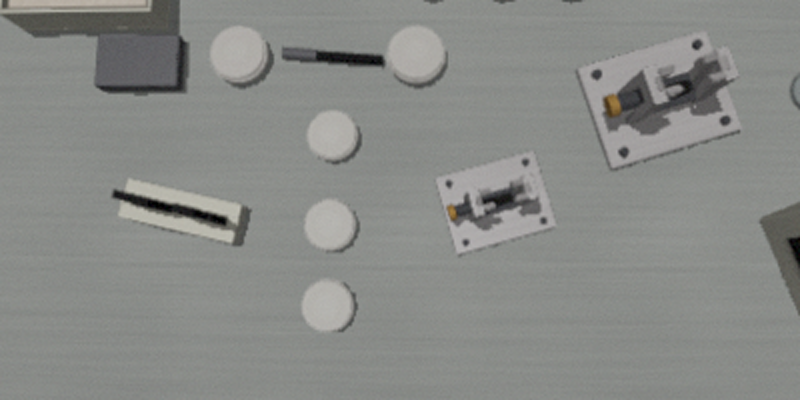

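View pics/sidec.png

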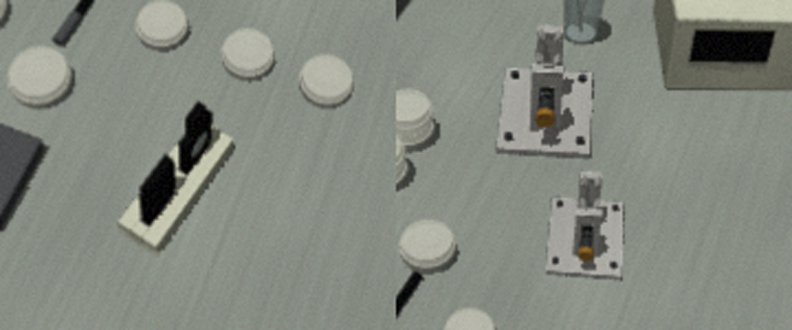

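The two holder look-alikes are at top (369,210) and (449,160). The first is the smaller one, and its base size gets checked next. In the side view the carriers are at (307,293), with a narrow tall tab and lens, and (292,318), wide with a low tab. Next I crop enlarged views to confirm both and measure corners.

Run:
```python
from h import *
import pickle
P=pickle.load(open("P0.pkl","rb"))
def crop(c,x,y,w,h,s,n):
    save(n,cv2.resize(P[c]["img"][y:y+h,x:x+w],None,fx=s,fy=s,interpolation=cv2.INTER_CUBIC))
crop("top",335,182,66,60,10,"t_h.png")
crop("top",172,190,76,50,10,"t_s.png")
crop("side",325,160,44,60,10,"s_h.png")
crop("side",270,270,60,75,8,"s_s.png")
for uv in [(343.,192),(390,187),(399,222),(350,236)]: print(atz(P["top"],uv,.01))
for uv in [(410.,145),(474,127),(490,174),(426,193)]: print(atz(P["top"],uv,.01))
for uv in [(185.,200),(244,214),(239,232)]: print(atz(P["top"],uv,.028))
```

```text
[ 0.6007053  -0.14694966  0.01      ]
[ 0.61427888 -0.26503165  0.01      ]
[ 0.5263797  -0.28609438  0.01      ]
[ 0.49083775 -0.16445509  0.01      ]
[ 0.72358619 -0.31820527  0.01      ]
[ 0.77362194 -0.48647368  0.01      ]
[ 0.64985809 -0.52124735  0.01      ]
[ 0.59970251 -0.3553985   0.01      ]
[0.57500809 0.24773785 0.028     ]
[0.54139529 0.09708009 0.028     ]
[0.49700496 0.10787668 0.028     ]
```

View pics/t_h.png

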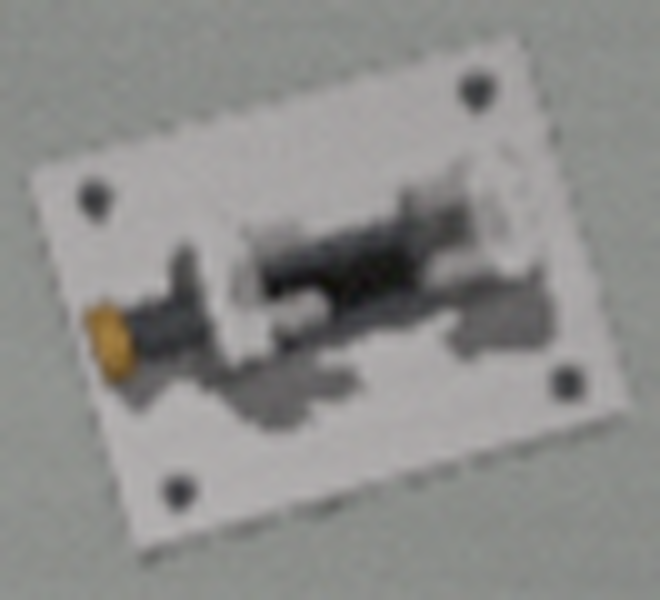

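View pics/t_s.png

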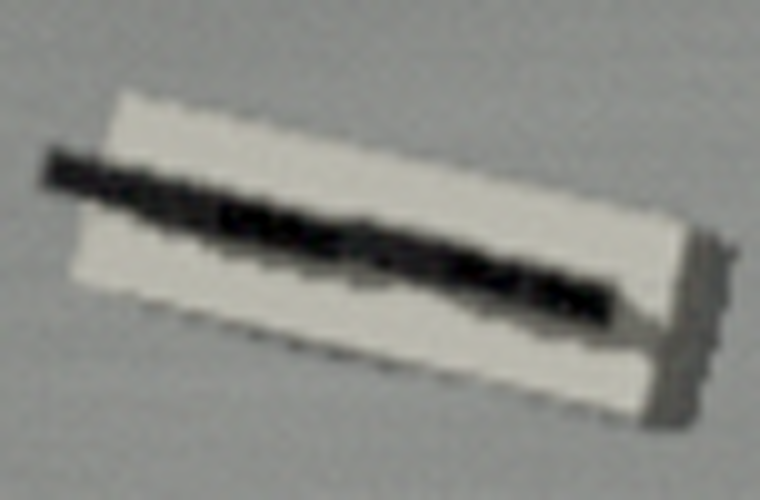

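View pics/s_h.png

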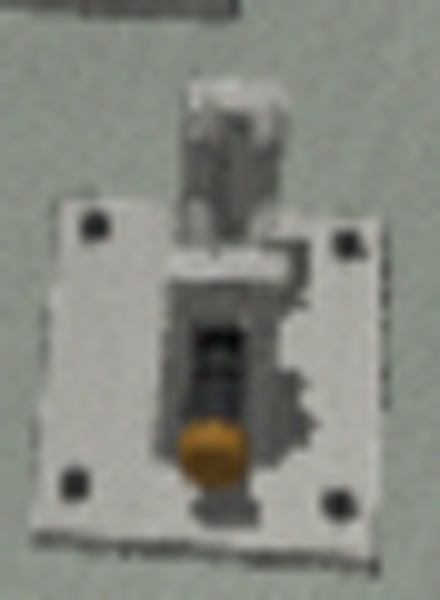

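View pics/s_s.png

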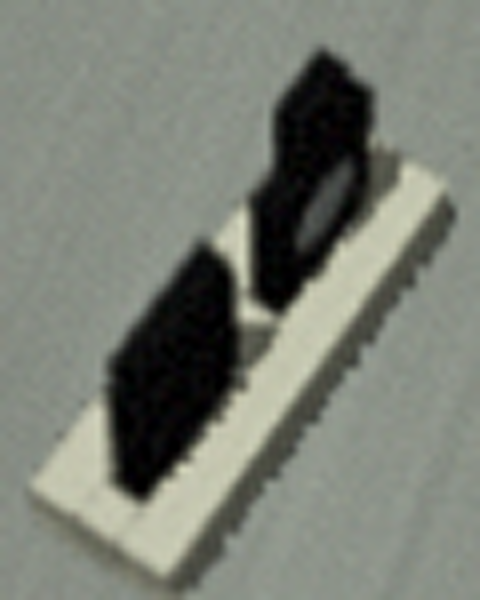

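```bash
cat > fit.py <<'E'
from h import *
import pickle
from scipy.optimize import least_squares
P=pickle.load(open("P0.pkl","rb"))
def fit(sx,sy,z,obs,x0):
    L=np.array([[sx,sy],[sx,-sy],[-sx,-sy],[-sx,sy]])/2
    def res(q,only=None,raw=False):
        c,s=np.cos(q[2]),np.sin(q[2])
        r=[]
        for cam,pts in obs.items():
            if only and cam!=only: continue
            X=[[q[0]+c*l[0]-s*l[1],q[1]+s*l[0]+c*l[1],z] for l in L]
            uv=proj(P[cam],X)
            for a,b in zip(uv,pts):
                if b is not None: r+=list(a-b)
        return np.array(r)
    for only in(None,"top","side"):
        f=least_squares(res,x0,args=(only,)); print(only,np.round(f.x,4),np.round(f.fun,1))
def cr(x0,y0,s,pts): return [None if p is None else np.array([x0+(p[0]+.5)/s-.5,y0+(p[1]+.5)/s-.5]) for p in pts]
print("holder")  # order: (+x,+y),(+x,-y),(-x,-y),(-x,+y) : top TL,TR,BR,BL
fit(.1,.13,.01,{"top":cr(335,182,10,[(33,172),(518,38),(630,408),(140,548)]),
 "side":cr(325,160,10,[(35,535),(60,200),(382,213),(375,555)])},[.55,-.21,.25])
print("stand")
fit(.05,.15,.028,{"top":cr(172,190,10,[(122,90),(690,225),(645,418),(72,280)]),
 "side":cr(270,270,8,[(32,488),None,(445,190),(165,580)])},[.53,.17,-.2])
E
python3 fit.py
```

```text
holder
None [ 0.5534 -0.208   0.2866] [-1.   0.2  0.1 -0.5  0.8  0.7 -0.4  1.2 -0.9 -0.7 -0.6 -0.8 -0.1  0.2
 -0.  -0.2]
top [ 0.5544 -0.2083  0.2807] [-0.8 -0.4  0.4 -0.8  0.9  0.5 -0.5  0.6]
side [ 0.5518 -0.2071  0.2957] [-0.3 -0.2 -0.4 -0.4  0.1  0.4  0.6  0.1]
stand
None [ 0.5375  0.1839 -0.212 ] [-0.3  0.4  0.2 -0.  -0.3  0.5 -0.6  0.8 -1.2 -0.4  0.2 -1.  -0.2 -0.2]
top [ 0.5385  0.1834 -0.2174] [-0.  -0.2  0.5 -0.3 -0.1  0.2 -0.3  0.2]
side [ 0.5362  0.1847 -0.2115] [-0.8  0.1  0.6 -0.5  0.2  0.3]
```

The base fits 100 x 130 mm with residuals under about 1 px. So the smaller holder at (369,210) is the one meant; the other is clearly larger. Next I overlay the carrier and holder models as a check.

```bash
cat > ov.py <<'E'
from h import *
def box(p,im,c,yaw,sx,sy,z0,z1,col,s,ox,oy):
    cc,ss=np.cos(yaw),np.sin(yaw)
    L=[(a*sx/2,b*sy/2) for a,b in((1,1),(1,-1),(-1,-1),(-1,1))]
    X=[[c[0]+cc*a-ss*b,c[1]+ss*a+cc*b,z] for z in(z0,z1) for a,b in L]
    uv=((proj(p,X)-[ox,oy]+.5)*s-.5)
    q=np.round(uv*16).astype(int)
    for i in range(4):
        for a,b in((i,(i+1)%4),(4+i,4+(i+1)%4),(i,i+4)): cv2.line(im,tuple(map(int,q[a])),tuple(map(int,q[b])),col,1,cv2.LINE_AA,4)
def crop(p,x,y,w,h,s): return cv2.resize(p["img"][y:y+h,x:x+w],None,fx=s,fy=s,interpolation=cv2.INTER_CUBIC)
E
python3 - <<'E'
from ov import *
import pickle
P=pickle.load(open("P0.pkl","rb"))
c=(.5301,.1497);b=(.5449,.2181);y=-.212;h=(.5534,-.208);hy=.2866
out=[]
for n,(x,yy,w,hh,s) in {"top":(172,190,76,50,5),"side":(270,270,60,75,5)}.items():
    p=P[n];im=crop(p,x,yy,w,hh,s)
    box(p,im,c,y,.01,.05,.028,.09,(255,0,0),s,x,yy);box(p,im,c,y,.01,.024,.09,.124,(255,0,0),s,x,yy)
    box(p,im,b,y,.01,.05,.028,.09,(0,255,0),s,x,yy);box(p,im,b,y,.01,.044,.09,.104,(0,255,0),s,x,yy)
    out.append(im)
for n,(x,yy,w,hh,s) in {"top":(335,182,66,60,5),"side":(325,160,44,60,5)}.items():
    p=P[n];im=crop(p,x,yy,w,hh,s)
    box(p,im,h,hy,.012,.052,.073,.094,(255,0,0),s,x,yy);box(p,im,h,hy,.1,.13,.0,.01,(0,0,255),s,x,yy)
    out.append(im)
H=max(o.shape[0] for o in out);
pad=[cv2.copyMakeBorder(o,0,H-o.shape[0],0,0,cv2.BORDER_CONSTANT) for o in out]
save("ov1.png",np.vstack([np.hstack(pad[:2]),np.hstack([pad[2],pad[3],np.zeros((H,pad[0].shape[1]+pad[1].shape[1]-pad[2].shape[1]-pad[3].shape[1],3),np.uint8)])])[:, :800])
E
```

```text
(no output)
```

View pics/ov1.png

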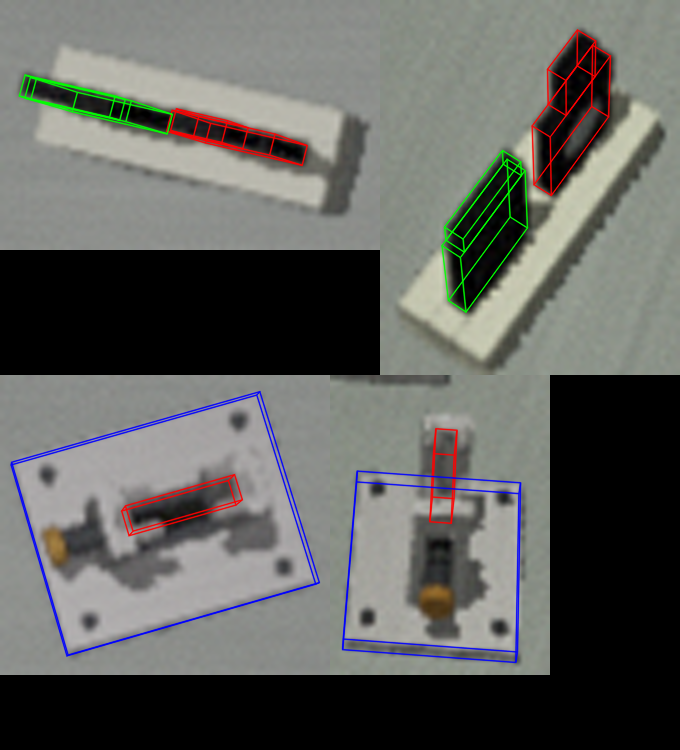

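Call:
play_rows(twist=[[0, 0, 0.04], [0, 0, 0.04], [0, 0, 0.04], [0, 0, 0.04], [0, 0, 0.04], [0, 0, 0.04], [0, 0, 0.04], [0, 0, 0.04]], travel=[[0.42, 0.83, 0], [0.42, 0.83, 0], [0.42, 0.83, 0], [0.42, 0.83, 0], [0.42, 0.83, 0], [0.42, 0.83, 0], [0.42, 0.83, 0], [0.42, 0.83, 0]], grip=[-1, -1, -1, -1, -1, -1, -1, -1])

```text
time_s: 1.4
ee_pos: [0.3642, -0.1803, 0.2138]
eef_rot: [-1.57, 0.0, -2.273]
force: [0.7, -1.0, 1.0]
grip_width: 0.0942
```

Call:
play_rows(twist=[[0, 0, 0.04], [0, 0, 0.04], [0, 0, 0.04], [0, 0, 0.04], [0, 0, 0.04], [0, 0, 0.04], [0, 0, 0.04], [0, 0, 0.04], [0, 0, 0]], travel=[[0.42, 0.83, 0], [0.42, 0.83, 0], [0.42, 0.83, 0], [0.42, 0.83, 0], [0.42, 0.83, 0], [0.42, 0.83, 0], [0.42, 0.83, 0], [0.42, 0.83, 0], [0, 0, 0]], grip=[-1, -1, -1, -1, -1, -1, -1, -1, -1])

```text
time_s: 2.3
ee_pos: [0.5326, 0.1539, 0.2126]
eef_rot: [-1.572, 0.0, -1.767]
force: [-0.1, 0.1, -0.9]
grip_width: 0.094
```

Run:
```python
from h import *
o=ctrl.get_obs();print(o["time_s"],o["ee_pos"],o["eef_rot"],o["force"],o["qpos"])
print("want yaw",-.212-np.pi/2, "d(units)",(np.array([.5301,.1497,.16])-o["ee_pos"])/.05, np.degrees(-.212-np.pi/2-o["eef_rot"][2])/90)
```

```text
2.3 [0.53262181 0.15387338 0.21262887] [-1.57150419e+00  2.76154545e-04 -1.76661631e+00] [-0.11692774  0.1340268  -0.85052114] [2.14921252e-01 3.10666512e-01 1.50892095e+00 5.52775546e-04
 1.32254396e+00 4.10605166e-01]
want yaw -1.7827963267948965 d(units) [-0.05043622 -0.08346758 -1.05257748] -0.01030052135909498
```

Call:
play_rows(twist=[[0, 0, -0.01], [0, 0, 0], [0, 0, 0], [0, 0, 0], [0, 0, 0], [0, 0, 0]], travel=[[-0.05, -0.08, -0.45], [0, 0, -0.45], [0, 0, -0.45], [0, 0, -0.45], [0, 0, -0.45], [0, 0, 0]], grip=[-1, -1, -1, -1, -1, -1])

```text
time_s: 2.9
ee_pos: [0.5277, 0.1452, 0.0985]
eef_rot: [-1.575, -0.002, -1.789]
force: [0.2, -0.1, 0.8]
grip_width: 0.0936
```

Run:
```python
from ov import *
import pickle
P={c:ctrl.camera(c) for c in("top","side")};pickle.dump(P,open("P1.pkl","wb"))
o=ctrl.get_obs();print(o["time_s"],o["ee_pos"],o["eef_rot"],o["force"])
a=crop(P["top"],160,170,100,80,4);b=crop(P["side"],250,230,100,100,4)
save("g1.png",np.hstack([cv2.copyMakeBorder(a,0,80,0,0,cv2.BORDER_CONSTANT),b]))
```

```text
3.0 [0.52930776 0.1457319  0.10160357] [-1.57077106e+00 -6.63730515e-07 -1.78866578e+00] [-0.27272965 -0.01319888  0.29751013]
```

View pics/g1.png

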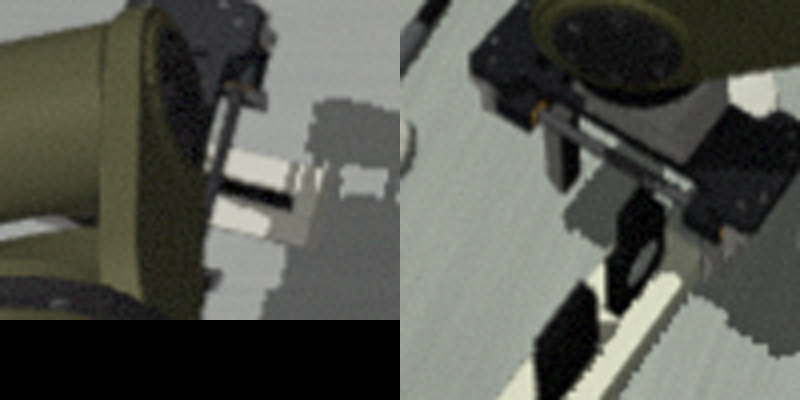

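Call:
play_rows(twist=[[0, 0, 0.004], [0, 0, 0], [0, 0, 0], [0, 0, 0], [0, 0, 0], [0, 0, 0], [0, 0, 0], [0, 0, 0], [0, 0, 0], [0, 0, 0]], travel=[[0.02, 0.08, -0.02], [0, 0, 0], [0, 0, 0], [0, 0, 0], [0, 0, 0], [0, 0, 0], [0, 0, 0], [0, 0, 0], [0, 0, 0], [0, 0, 0]], grip=[-1, 1, 1, 1, 1, 1, 1, 1, 1, 1], force=45)

```text
time_s: 4.0
ee_pos: [0.5302, 0.15, 0.0999]
eef_rot: [-1.571, -0.0, -1.782]
force: [-0.8, 0.8, 0.1]
grip_width: 0.0257
```

Run:
```python
from h import *
o=ctrl.get_obs();print(o["time_s"],o["ee_pos"],o["eef_rot"],o["force"],o["grip_width"])
```

```text
4.0 [0.53018866 0.14999271 0.09992962] [-1.57082554e+00 -1.23292229e-05 -1.78190940e+00] [-0.78825325  0.78592728  0.08014011] 0.02566803703017597
```

Call:
play_rows(twist=[[0, 0, 0], [0, 0, 0], [0, 0, 0], [0, 0, 0], [0, 0, 0]], travel=[[0, 0, 0], [0, 0, 0], [0, 0, 0], [0, 0, 0], [0, 0, 0]], grip=[1, 1, 1, 1, 1])

```text
time_s: 4.5
ee_pos: [0.5302, 0.15, 0.1]
eef_rot: [-1.571, 0.0, -1.782]
force: [0.1, 1.1, -0.6]
grip_width: 0.01
```

Call:
play_rows(twist=[[0, 0, 0], [0, 0, 0], [0, 0, 0], [0, 0, 0], [0, 0, 0], [0, 0, 0]], travel=[[0, 0, 0.1], [0, 0, 0.2], [0, 0, 0.2], [0, 0, 0.2], [0, 0, 0.2], [0, 0, 0]], grip=[1, 1, 1, 1, 1, 1])

```text
time_s: 5.1
ee_pos: [0.5309, 0.1502, 0.1468]
eef_rot: [-1.568, 0.001, -1.782]
force: [0.8, -0.6, -0.8]
grip_width: 0.0097
```

Call:
play_rows(twist=[[0, 0, 0], [0, 0, 0], [0, 0, 0], [0, 0, 0], [0, 0, 0], [0, 0, 0]], travel=[[0, 0, 0.25], [0, 0, 0.3], [0, 0, 0.3], [0, 0, 0.3], [0, 0, 0.15], [0, 0, 0]], grip=[1, 1, 1, 1, 1, 1])

```text
time_s: 5.7
ee_pos: [0.5305, 0.1501, 0.2109]
eef_rot: [-1.569, 0.001, -1.782]
force: [0.1, 0.6, -2.0]
grip_width: 0.01
```

Call:
play_rows(twist=[[0, 0, 0.026], [0, 0, 0.026], [0, 0, 0.026], [0, 0, 0.027], [0, 0, 0.027], [0, 0, 0.027], [0, 0, 0.027], [0, 0, 0.027], [0, 0, 0.026], [0, 0, 0.026], [0, 0, 0.026], [0, 0, 0.026]], travel=[[0.04, -0.4, 0], [0.04, -0.6, 0], [0.04, -0.7, 0], [0.04, -0.7, 0], [0.04, -0.7, 0], [0.04, -0.7, 0], [0.04, -0.7, 0], [0.04, -0.7, 0], [0.04, -0.7, 0], [0.04, -0.6, 0], [0.04, -0.4, 0], [0.02, -0.2, 0]], grip=[1, 1, 1, 1, 1, 1, 1, 1, 1, 1, 1, 1])

```text
time_s: 6.9
ee_pos: [0.5528, -0.2067, 0.2088]
eef_rot: [-1.572, 0.001, -1.284]
force: [-0.3, 0.7, -0.7]
grip_width: 0.0101
```

Call:
play_rows(twist=[[0, 0, 0], [0, 0, 0], [0, 0, 0]], travel=[[0, 0, 0], [0, 0, 0], [0, 0, 0]], grip=[1, 1, 1])

```text
time_s: 7.2
ee_pos: [0.5532, -0.2042, 0.2097]
eef_rot: [-1.571, 0.0, -1.284]
force: [-0.1, 0.5, -2.5]
grip_width: 0.0097
```

Run:
```python
from ov import *
import pickle
P={c:ctrl.camera(c) for c in("top","side")};pickle.dump(P,open("P2.pkl","wb"))
o=ctrl.get_obs();print(o["time_s"],o["ee_pos"],o["eef_rot"],o["force"],o["moment"])
a=crop(P["top"],320,140,90,110,4);b=crop(P["side"],300,130,100,110,4)
save("g2.png",np.hstack([a,b]))
```

```text
7.3 [ 0.55325545 -0.20432328  0.20995415] [-1.57077672e+00  5.43113306e-05 -1.28373095e+00] [ 0.1368721   0.09259576 -1.70535533] [-0.02687045 -0.11050298 -0.00152142]
```

View pics/g2.png

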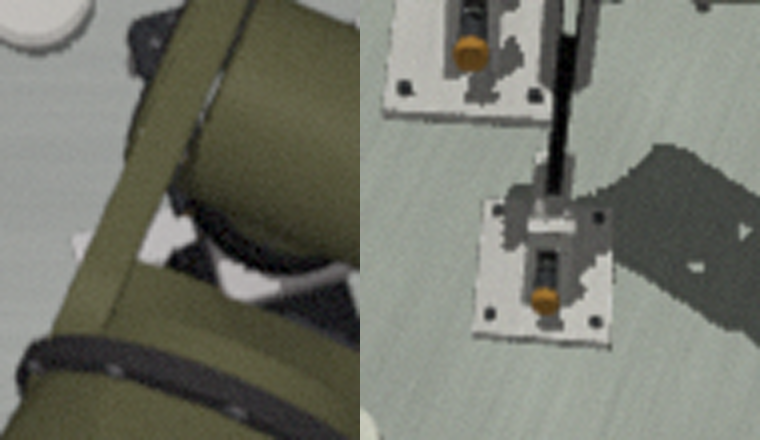

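Run:
```python
from ov import *
import pickle
p=pickle.load(open("P2.pkl","rb"))["side"]
x,y,w,h,s=325,130,44,85,8
im=crop(p,x,y,w,h,s); im0=im.copy()
box(p,im,(.5533,-.2043),.287,.01,.05,.116,.20,(255,0,0),s,x,y)
box(p,im,(.5534,-.208),.2866,.012,.052,.073,.094,(0,255,0),s,x,y)
box(p,im,(.5534,-.208),.2866,.1,.13,0,.01,(0,0,255),s,x,y)
save("ov2.png",np.hstack([im0,im])[:600])
```

```text
(no output)
```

View pics/ov2.png

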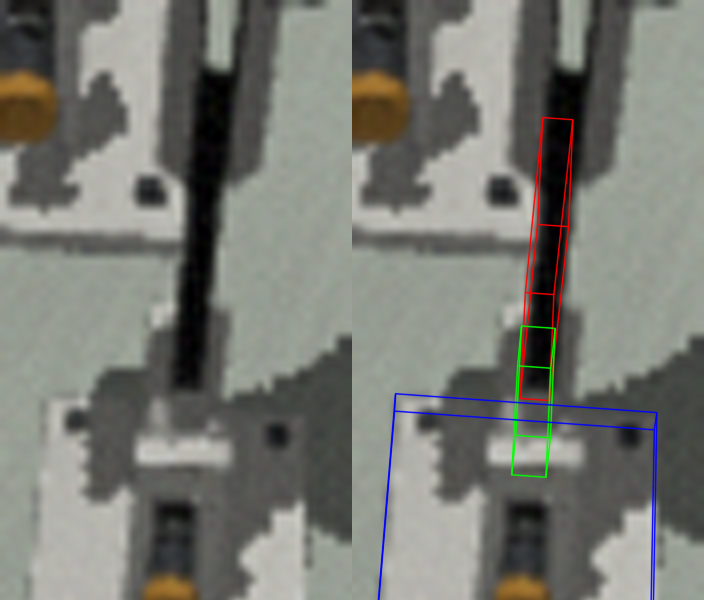

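Run:
```python
from ov import *
import pickle
p=pickle.load(open("P2.pkl","rb"))["side"]
g=p["img"].astype(float).mean(2)
# carrier: darkness weighted per row
def mid(c,yaw,z,yo):
    return proj(p,[[c[0]-np.sin(yaw)*yo,c[1]+np.cos(yaw)*yo,z]])[0]
for r in range(150,180,3):
    row=g[r,335:362]; print(r,row.astype(int))
for r in range(180,192): print(r,g[r,335:362].astype(int))
for z in(.116,.13,.15,.17): print(z,mid((.5533,-.2043),.287,z,.025),mid((.5533,-.2043),.287,z,-.025))
```

```text
150 [174 178 176 180 183 181 180 180 178 141  90  72  73  42   8   5   7  10
  39  72  78  73 106 151 157 148 152]
153 [169 176 178 178 182 180 154  65  48  51 110 170 164  54   5   5   3  45
 113 123 149 154 159 152 155 156 156]
156 [181 177 177 178 181 179 182 176 174 175 176 179 181  66  15   6  23  81
 147 154 151 152 154 154 150 150 154]
159 [104 109 108 123 122 117 116 118 153 166 168 169 149  52  14   3  18 109
 152 153 149 150 153 155 149 148 152]
162 [147 147 149 146 148 144 149 150 147 147 127 130 108  34  10   1  41 149
 153 150 152 150 152 151 149 155 149]
165 [152 148 151 149 152 152 154 150 150 152 153 152  70   7   8   8  63 148
 152 150 152 151 152 150 147 152 148]
168 [149 150 150 152 153 153 150 152 151 176 178 174  58   5  12  10  77 118
 129 147 152 152 148 152 148 147 148]
171 [148 154 152 157 154 152 154 151 136 100  83  63  16   2   7  23  74  83
 100 150 150 153 154 150 149 150 155]
174 [154 151 153 147 147 157 156 151  97  77  76  58  19   4  11  31  73  81
 129 147 149 153 146 150 149 149 157]
177 [157 149  89  67  65  66  65  71  79  79  78  46  13  16  20 
[... 974 characters left out ...]
[126  84  81  84  81  77  79  95 105 108 106  91  93  86  86 104 109 124
 109  88  80  82  85  83  85  82  81]
189 [171  95  76  83  78  80  71  92  93  91  93  93  92  94  82  94  94  95
  85  82  79  86  83  83  84  86  82]
190 [162  98  83  81  86 105  89  89  94  94  97  95  94  91  94  96  94  93
  82  86  81  86  83  89  83  87  83]
191 [125  85  79  86 116 166 116  97  93  89  90  88  92  91  99  97  94  93
  84  80  84  89  85  87  82  81  87]
0.116 [347.32544292 179.4403963 ] [347.95223559 166.19984791]
0.13 [347.69279645 175.98304552] [348.31430307 162.71706008]
0.15 [348.22903938 170.93180555] [348.84243677 157.63241234]
0.17 [348.77919683 165.74406466] [349.38378954 152.41500298]
```

Run:
```python
from ov import *
import pickle
p=pickle.load(open("P0.pkl","rb"))["side"]
g=p["img"].astype(float).mean(2)
print("    ",np.arange(337,360))
for r in list(range(166,191)): print(r,g[r,337:360].astype(int))
h=(.5534,-.208);yw=.2866
for z in(.098,.094,.073):
  for yo in(.034,.03,.026,-.026,-.03,-.034):
    print(z,yo,np.round(proj(p,[[h[0]-np.sin(yw)*yo,h[1]+np.cos(yw)*yo,z]])[0],2))
im=crop(p,325,160,44,40,16); save("s_h2.png",im)
```

```text
[337 338 339 340 341 342 343 344 345 346 347 348 349 350 351 352 353 354
 355 356 357 358 359]
166 [131 133 131 135 136 132 133 128 134 135 131 135 136 136 136 131 138 138
 135 137 136 135 136]
167 [138 129 138 133 134 134 134 125 140 138 143 147 142 139 141 141 139 136
 138 137 136 136 136]
168 [134 133 136 137 135 134 136 160 159 164 173 175 156 158 157 155 142 136
 135 131 139 140 136]
169 [137 137 140 138 137 133 126 162 150 157 166 166 164 164 161 159 150 138
 136 135 138 134 136]
170 [133 137 139 139 135 136 120 162 131 132 152 155 153 154 154 135 149 139
 138 137 138 134 133]
171 [136 136 137 138 135 137 119 115 121 110  97  98 105 129 138 120 121 136
 136 138 136 137 136]
172 [140 141 139 141 134 136 108 118 117 105  87  71  72 114 140 113 111 133
 135 136 138 135 134]
173 [142 135 135 135 138 136 107 122 101 100  84  82  77 110 125 105 114 132
 139 133 136 132 133]
174 [136 138 136 140 141 134  98  85  77  85  74  85  85  97 100  81 112 137
 135 134 138 135 138]
175 [141 136 141 140 137 135 100  84  79  72  72  84  85  82  73  77 115 139
 140 136 134 133 138]
176 [134 134 13
[... 1276 characters left out ...]
[162 163 160 159 130  95  83  81  81  82  86  82  74  83  80  83  73  81
 137 166 163 164 160]
190 [160 161 160 161 136  91  79  85  84  85  88  81  83  83  82  80  77  93
 110 164 169 165 162]
0.098 0.034 [347.13 185.29]
0.098 0.03 [347.18 184.2 ]
0.098 0.026 [347.24 183.12]
0.098 -0.026 [347.89 169.44]
0.098 -0.03 [347.94 168.42]
0.098 -0.034 [347.99 167.4 ]
0.094 0.034 [347.03 186.25]
0.094 0.03 [347.08 185.16]
0.094 0.026 [347.13 184.07]
0.094 -0.026 [347.79 170.4 ]
0.094 -0.03 [347.84 169.38]
0.094 -0.034 [347.89 168.36]
0.073 0.034 [346.5  191.17]
0.073 0.03 [346.55 190.08]
0.073 0.026 [346.61 189.  ]
0.073 -0.026 [347.27 175.37]
0.073 -0.03 [347.32 174.36]
0.073 -0.034 [347.37 173.34]
```

View pics/s_h2.png

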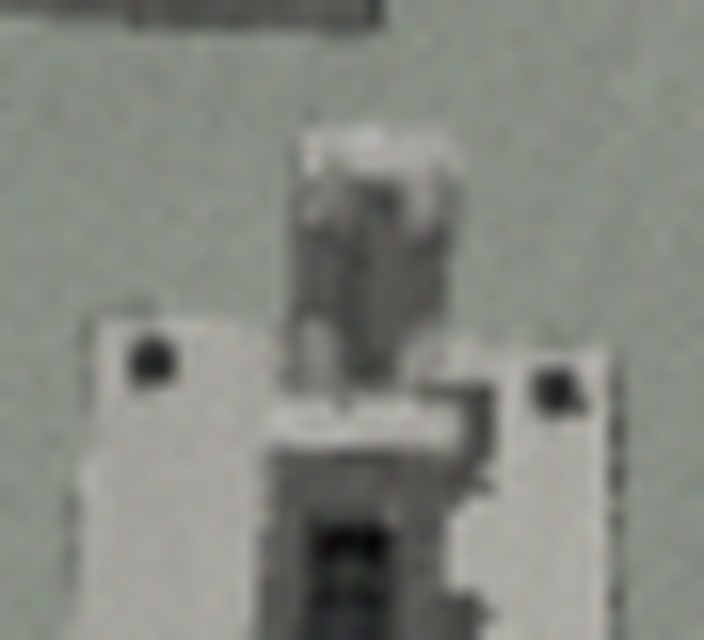

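The side view shows the carrier and the guides shifted from their models by the same amount (about 0.3 px). So the holder target stands: TCP (0.5534, -0.208). I correct y and go down gently.

Call:
play_rows(twist=[[0, 0, 0], [0, 0, 0], [0, 0, 0], [0, 0, 0], [0, 0, 0]], travel=[[0, -0.07, 0], [0, 0, -0.1], [0, 0, -0.1], [0, 0, -0.05], [0, 0, 0]], grip=[1, 1, 1, 1, 1])

```text
time_s: 7.8
ee_pos: [0.553, -0.2084, 0.1968]
eef_rot: [-1.572, 0.001, -1.284]
force: [-0.8, -0.7, -0.8]
grip_width: 0.0099
```

Call:
play_rows(twist=[[0, 0, 0], [0, 0, 0], [0, 0, 0], [0, 0, 0], [0, 0, 0]], travel=[[0, 0, -0.04], [0, 0, -0.04], [0, 0, -0.04], [0, 0, -0.04], [0, 0, 0]], grip=[1, 1, 1, 1, 1])

```text
time_s: 8.3
ee_pos: [0.5531, -0.2084, 0.1891]
eef_rot: [-1.571, 0.0, -1.284]
force: [1.0, -0.6, 0.2]
grip_width: 0.0092
```

```bash
cat > st.py <<'E'
from h import *
o=ctrl.get_obs();print(round(o["time_s"],2),np.round(o["ee_pos"],4),np.round(o["eef_rot"],3),np.round(o["force"],1),np.round(o["moment"],2))
E
python3 st.py
python3 - <<'E'
from ov import *
p=ctrl.camera("side"); save("g3.png",crop(p,320,130,60,75,8))
E
```

```text
8.3 [ 0.5531 -0.2084  0.1891] [-1.571  0.    -1.284] [ 1.  -0.6  0.2] [-0.03 -0.07 -0.01]
```

View pics/g3.png

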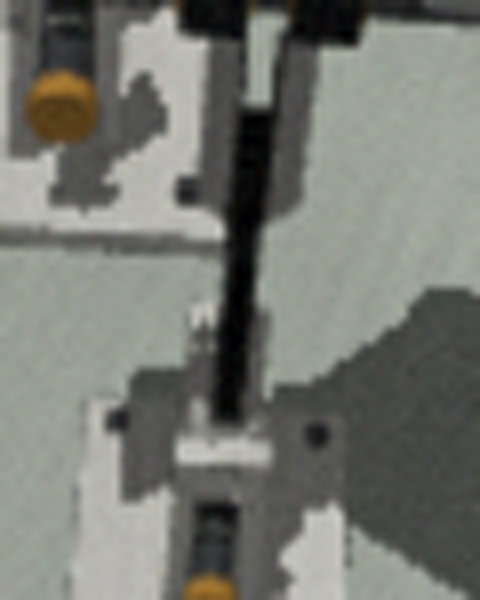

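Call:
play_rows(twist=[[0, 0, 0], [0, 0, 0], [0, 0, 0], [0, 0, 0]], travel=[[0, 0, -0.03], [0, 0, -0.03], [0, 0, -0.03], [0, 0, 0]], grip=[1, 1, 1, 1])

```text
time_s: 8.75
ee_pos: [0.5531, -0.2084, 0.1847]
eef_rot: [-1.571, 0.0, -1.284]
force: [-0.2, 0.9, -1.7]
grip_width: 0.0095
```

Call:
play_rows(twist=[[0, 0, 0], [0, 0, 0], [0, 0, 0], [0, 0, 0]], travel=[[0, 0, -0.03], [0, 0, -0.03], [0, 0, -0.03], [0, 0, 0]], grip=[1, 1, 1, 1])

```text
time_s: 9.15
ee_pos: [0.5531, -0.2084, 0.1802]
eef_rot: [-1.571, 0.0, -1.284]
force: [-0.4, -0.4, -1.2]
grip_width: 0.0097
```

```bash
python3 st.py
```

```text
9.15 [ 0.5531 -0.2084  0.1802] [-1.571  0.    -1.284] [-0.4 -0.4 -1.2] [ 0.04 -0.05 -0.01]
```

Call:
play_rows(twist=[[0, 0, 0], [0, 0, 0], [0, 0, 0], [0, 0, 0], [0, 0, 0], [0, 0, 0]], travel=[[0, 0, -0.04], [0, 0, -0.04], [0, 0, -0.04], [0, 0, -0.04], [0, 0, -0.04], [0, 0, 0]], grip=[1, 1, 1, 1, 1, 1])

```text
time_s: 9.75
ee_pos: [0.5531, -0.2085, 0.1701]
eef_rot: [-1.571, 0.0, -1.284]
force: [-1.1, 0.3, -1.5]
grip_width: 0.01
```

Call:
play_rows(twist=[[0, 0, 0], [0, 0, 0], [0, 0, 0], [0, 0, 0], [0, 0, 0], [0, 0, 0]], travel=[[0, 0, -0.03], [0, 0, -0.03], [0, 0, -0.03], [0, 0, -0.03], [0, 0, -0.03], [0, 0, 0]], grip=[1, 1, 1, 1, 1, 1])

```text
time_s: 10.35
ee_pos: [0.5531, -0.2083, 0.1626]
eef_rot: [-1.571, 0.0, -1.284]
force: [0.5, 0.6, -2.0]
grip_width: 0.0097
```

```bash
python3 st.py
```

```text
10.35 [ 0.5531 -0.2083  0.1626] [-1.571  0.    -1.284] [ 0.5  0.6 -2. ] [ 0.34 -0.08  0.02]
```

Call:
play_rows(twist=[[0, 0, 0], [0, 0, 0], [0, 0, 0]], travel=[[0, 0, -0.02], [0, 0, -0.02], [0, 0, 0]], grip=[1, 1, 1])

```text
time_s: 10.65
ee_pos: [0.5531, -0.2084, 0.1608]
eef_rot: [-1.571, 0.0, -1.284]
force: [-0.6, 2.0, -1.2]
grip_width: 0.0098
```

```bash
python3 st.py
```

```text
10.65 [ 0.5531 -0.2084  0.1608] [-1.571  0.    -1.284] [-0.6  2.  -1.2] [ 0.44 -0.01 -0.02]
```

Call:
play_rows(twist=[[0, 0, 0], [0, 0, 0], [0, 0, 0]], travel=[[0, 0, -0.02], [0, 0, -0.02], [0, 0, 0]], grip=[1, 1, 1])

```text
time_s: 10.95
ee_pos: [0.5532, -0.2084, 0.1588]
eef_rot: [-1.571, 0.0, -1.284]
force: [0.3, 2.6, -1.3]
grip_width: 0.0097
```

```bash
python3 st.py
```

```text
10.95 [ 0.5532 -0.2084  0.1588] [-1.571  0.    -1.284] [ 0.3  2.6 -1.3] [ 0.62 -0.04  0.03]
```

Call:
play_rows(twist=[[0, 0, 0], [0, 0, 0]], travel=[[-0.006, 0.02, 0], [0, 0, 0]], grip=[1, 1])

```text
time_s: 11.15
ee_pos: [0.5529, -0.2077, 0.159]
eef_rot: [-1.571, -0.001, -1.284]
force: [0.3, -0.6, -1.5]
grip_width: 0.0097
```

```bash
python3 st.py
```

```text
11.15 [ 0.5529 -0.2077  0.159 ] [-1.571e+00 -1.000e-03 -1.284e+00] [ 0.3 -0.6 -1.5] [-0.01 -0.08  0.01]
```

Call:
play_rows(twist=[[0, 0, 0], [0, 0, 0], [0, 0, 0]], travel=[[0, 0, -0.02], [0, 0, -0.02], [0, 0, 0]], grip=[1, 1, 1])

```text
time_s: 11.45
ee_pos: [0.5528, -0.2076, 0.1567]
eef_rot: [-1.571, 0.0, -1.284]
force: [0.3, -0.2, -1.0]
grip_width: 0.0098
```

```bash
python3 st.py
```

```text
11.45 [ 0.5528 -0.2076  0.1567] [-1.571  0.    -1.284] [ 0.3 -0.2 -1. ] [ 0.02 -0.17  0.03]
```

Call:
play_rows(twist=[[0, 0, 0], [0, 0, 0], [0, 0, 0]], travel=[[0, 0, -0.02], [0, 0, -0.02], [0, 0, 0]], grip=[1, 1, 1])

```text
time_s: 11.75
ee_pos: [0.5529, -0.2075, 0.1548]
eef_rot: [-1.571, 0.0, -1.284]
force: [-0.1, -0.3, -1.5]
grip_width: 0.0096
```

Call:
play_rows(twist=[[0, 0, 0], [0, 0, 0], [0, 0, 0]], travel=[[0, 0, -0.02], [0, 0, -0.02], [0, 0, 0]], grip=[1, 1, 1])

```text
time_s: 12.05
ee_pos: [0.5528, -0.2075, 0.1528]
eef_rot: [-1.571, 0.0, -1.284]
force: [-0.1, 0.3, -1.1]
grip_width: 0.0102
```

```bash
python3 st.py
```

```text
12.05 [ 0.5528 -0.2075  0.1528] [-1.571  0.    -1.284] [-0.1  0.3 -1.1] [-0.04 -0.1   0.01]
```

Call:
play_rows(twist=[[0, 0, 0], [0, 0, 0], [0, 0, 0]], travel=[[0, 0, -0.02], [0, 0, -0.02], [0, 0, 0]], grip=[1, 1, 1])

```text
time_s: 12.35
ee_pos: [0.5528, -0.2075, 0.1508]
eef_rot: [-1.571, 0.0, -1.284]
force: [-0.1, -0.1, -1.0]
grip_width: 0.0096
```

Call:
play_rows(twist=[[0, 0, 0], [0, 0, 0], [0, 0, 0]], travel=[[0, 0, -0.02], [0, 0, -0.02], [0, 0, 0]], grip=[1, 1, 1])

```text
time_s: 12.65
ee_pos: [0.5528, -0.2075, 0.1488]
eef_rot: [-1.571, 0.0, -1.284]
force: [-0.2, -0.1, -2.3]
grip_width: 0.0096
```

Call:
play_rows(twist=[[0, 0, 0], [0, 0, 0], [0, 0, 0]], travel=[[0, 0, -0.02], [0, 0, -0.02], [0, 0, 0]], grip=[1, 1, 1])

```text
time_s: 12.95
ee_pos: [0.5528, -0.2075, 0.1468]
eef_rot: [-1.571, 0.0, -1.284]
force: [0.2, 0.1, -1.2]
grip_width: 0.0098
```

Call:
play_rows(twist=[[0, 0, 0], [0, 0, 0], [0, 0, 0]], travel=[[0, 0, -0.02], [0, 0, -0.02], [0, 0, 0]], grip=[1, 1, 1])

```text
time_s: 13.25
ee_pos: [0.5528, -0.2075, 0.1448]
eef_rot: [-1.571, 0.0, -1.284]
force: [-1.0, -1.0, -0.6]
grip_width: 0.0095
```

Call:
play_rows(twist=[[0, 0, 0], [0, 0, 0], [0, 0, 0]], travel=[[0, 0, -0.02], [0, 0, -0.02], [0, 0, 0]], grip=[1, 1, 1])

```text
time_s: 13.55
ee_pos: [0.5528, -0.2075, 0.1428]
eef_rot: [-1.571, 0.0, -1.284]
force: [0.1, -0.2, -0.1]
grip_width: 0.0098
```

Call:
play_rows(twist=[[0, 0, 0], [0, 0, 0], [0, 0, 0]], travel=[[0, 0, -0.02], [0, 0, -0.02], [0, 0, 0]], grip=[1, 1, 1])

```text
time_s: 13.85
ee_pos: [0.5529, -0.2075, 0.1408]
eef_rot: [-1.571, 0.0, -1.284]
force: [1.0, -0.0, -0.6]
grip_width: 0.0098
```

```bash
python3 st.py
```

```text
13.85 [ 0.5529 -0.2075  0.1408] [-1.571  0.    -1.284] [ 1.  -0.  -0.6] [-0.03 -0.09  0.01]
```

Call:
play_rows(twist=[[0, 0, 0], [0, 0, 0], [0, 0, 0]], travel=[[0, 0, -0.02], [0, 0, -0.02], [0, 0, 0]], grip=[1, 1, 1])

```text
time_s: 14.15
ee_pos: [0.5528, -0.2075, 0.1388]
eef_rot: [-1.571, 0.0, -1.284]
force: [0.4, 0.8, -0.9]
grip_width: 0.0099
```

Call:
play_rows(twist=[[0, 0, 0], [0, 0, 0], [0, 0, 0]], travel=[[0, 0, -0.02], [0, 0, -0.02], [0, 0, 0]], grip=[1, 1, 1])

```text
time_s: 14.45
ee_pos: [0.5529, -0.2075, 0.1368]
eef_rot: [-1.571, 0.0, -1.284]
force: [0.9, 0.1, -1.9]
grip_width: 0.0095
```

```bash
python3 st.py
```

```text
14.45 [ 0.5529 -0.2075  0.1368] [-1.571  0.    -1.284] [ 0.9  0.1 -1.9] [-0.04 -0.1  -0.  ]
```

Call:
play_rows(twist=[[0, 0, 0], [0, 0, 0], [0, 0, 0]], travel=[[0, 0, -0.02], [0, 0, -0.02], [0, 0, 0]], grip=[1, 1, 1])

```text
time_s: 14.75
ee_pos: [0.5531, -0.2078, 0.1351]
eef_rot: [-1.57, -0.001, -1.284]
force: [0.6, -2.1, -0.5]
grip_width: 0.0095
```

Call:
play_rows(twist=[[0, 0, 0], [0, 0, 0], [0, 0, 0]], travel=[[0, 0, -0.02], [0, 0, -0.02], [0, 0, 0]], grip=[1, 1, 1])

```text
time_s: 15.05
ee_pos: [0.5532, -0.2079, 0.1333]
eef_rot: [-1.57, -0.001, -1.284]
force: [1.8, -4.8, 2.1]
grip_width: 0.0094
```

```bash
python3 st.py
```

```text
15.05 [ 0.5532 -0.2079  0.1333] [-1.570e+00 -1.000e-03 -1.284e+00] [ 1.8 -4.8  2.1] [-1.39 -0.75  0.04]
```

The ball has started to resist at TCP z of about 0.136, so home should be near 0.117.

Call:
play_rows(twist=[[0, 0, 0], [0, 0, 0], [0, 0, 0]], travel=[[0, 0, -0.02], [0, 0, -0.02], [0, 0, 0]], grip=[1, 1, 1])

```text
time_s: 15.35
ee_pos: [0.5531, -0.2078, 0.1311]
eef_rot: [-1.57, -0.001, -1.284]
force: [2.6, -5.2, 0.7]
grip_width: 0.0097
```

Call:
play_rows(twist=[[0, 0, 0], [0, 0, 0], [0, 0, 0]], travel=[[0, 0, -0.02], [0, 0, -0.02], [0, 0, 0]], grip=[1, 1, 1])

```text
time_s: 15.65
ee_pos: [0.553, -0.2078, 0.1289]
eef_rot: [-1.57, -0.001, -1.284]
force: [2.5, -6.2, -0.6]
grip_width: 0.0099
```

```bash
python3 st.py
```

```text
15.65 [ 0.553  -0.2078  0.1289] [-1.570e+00 -1.000e-03 -1.284e+00] [ 2.5 -6.2 -0.6] [-1.7  -0.84 -0.04]
```

Call:
play_rows(twist=[[0, 0, 0], [0, 0, 0], [0, 0, 0]], travel=[[0, 0, -0.02], [0, 0, -0.02], [0, 0, 0]], grip=[1, 1, 1])

```text
time_s: 15.95
ee_pos: [0.553, -0.2078, 0.1267]
eef_rot: [-1.571, -0.001, -1.284]
force: [2.1, -6.5, -1.3]
grip_width: 0.0099
```

Call:
play_rows(twist=[[0, 0, 0], [0, 0, 0], [0, 0, 0]], travel=[[0, 0, -0.02], [0, 0, -0.02], [0, 0, 0]], grip=[1, 1, 1])

```text
time_s: 16.25
ee_pos: [0.5527, -0.2076, 0.1244]
eef_rot: [-1.571, 0.0, -1.284]
force: [2.2, -4.8, -4.1]
grip_width: 0.0097
```

Call:
play_rows(twist=[[0, 0, 0], [0, 0, 0], [0, 0, 0]], travel=[[0, 0, -0.02], [0, 0, -0.02], [0, 0, 0]], grip=[1, 1, 1])

```text
time_s: 16.55
ee_pos: [0.5525, -0.2075, 0.1219]
eef_rot: [-1.572, 0.001, -1.284]
force: [3.4, -4.9, -6.6]
grip_width: 0.0099
```

```bash
python3 st.py
```

```text
16.55 [ 0.5525 -0.2075  0.1219] [-1.572e+00  1.000e-03 -1.284e+00] [ 3.4 -4.9 -6.6] [-1.53 -0.76  0.03]
```

Call:
play_rows(twist=[[0, 0, 0], [0, 0, 0], [0, 0, 0]], travel=[[0, 0, -0.02], [0, 0, -0.01], [0, 0, 0]], grip=[1, 1, 1])

```text
time_s: 16.85
ee_pos: [0.5524, -0.2071, 0.1206]
eef_rot: [-1.572, 0.001, -1.284]
force: [1.1, -1.7, -6.4]
grip_width: 0.0096
```

Call:
play_rows(twist=[[0, 0, 0], [0, 0, 0], [0, 0, 0]], travel=[[0, 0, -0.01], [0, 0, -0.01], [0, 0, 0]], grip=[1, 1, 1])

```text
time_s: 17.15
ee_pos: [0.5528, -0.2073, 0.1204]
eef_rot: [-1.571, 0.0, -1.284]
force: [-0.7, -1.7, -3.7]
grip_width: 0.0096
```

```bash
python3 st.py
```

```text
17.15 [ 0.5528 -0.2073  0.1204] [-1.571  0.    -1.284] [-0.7 -1.7 -3.7] [-0.47 -0.15  0.03]
```

Call:
play_rows(twist=[[0, 0, 0], [0, 0, 0]], travel=[[0, 0, -0.01], [0, 0, 0]], grip=[1, 1])

```text
time_s: 17.35
ee_pos: [0.553, -0.2074, 0.1201]
eef_rot: [-1.571, 0.0, -1.284]
force: [0.6, -1.0, -2.1]
grip_width: 0.0096
```

Call:
play_rows(twist=[[0, 0, 0], [0, 0, 0]], travel=[[0, 0, -0.01], [0, 0, 0]], grip=[1, 1])

```text
time_s: 17.55
ee_pos: [0.553, -0.2074, 0.1196]
eef_rot: [-1.571, 0.0, -1.284]
force: [0.6, -0.5, -1.4]
grip_width: 0.0101
```

Call:
play_rows(twist=[[0, 0, 0], [0, 0, 0]], travel=[[0, 0, -0.01], [0, 0, 0]], grip=[1, 1])

```text
time_s: 17.75
ee_pos: [0.5529, -0.2074, 0.1189]
eef_rot: [-1.571, 0.0, -1.284]
force: [-0.8, -0.3, -1.4]
grip_width: 0.0098
```

```bash
python3 st.py
```

```text
17.75 [ 0.5529 -0.2074  0.1189] [-1.571  0.    -1.284] [-0.8 -0.3 -1.4] [-0.01 -0.08  0.04]
```

Call:
play_rows(twist=[[0, 0, 0], [0, 0, 0]], travel=[[0, 0, -0.01], [0, 0, 0]], grip=[1, 1])

```text
time_s: 17.95
ee_pos: [0.5529, -0.2075, 0.1184]
eef_rot: [-1.571, 0.0, -1.284]
force: [-0.7, -0.4, -1.4]
grip_width: 0.0096
```

Call:
play_rows(twist=[[0, 0, 0], [0, 0, 0]], travel=[[0, 0, -0.01], [0, 0, 0]], grip=[1, 1])

```text
time_s: 18.15
ee_pos: [0.553, -0.2075, 0.1181]
eef_rot: [-1.571, -0.0, -1.284]
force: [-1.1, 0.5, 0.5]
grip_width: 0.0098
```

Call:
play_rows(twist=[[0, 0, 0], [0, 0, 0]], travel=[[0, 0, -0.01], [0, 0, 0]], grip=[1, 1])

```text
time_s: 18.35
ee_pos: [0.553, -0.2076, 0.1178]
eef_rot: [-1.57, -0.0, -1.284]
force: [-0.2, 0.1, 3.9]
grip_width: 0.0094
```

```bash
python3 st.py
```

```text
18.35 [ 0.553  -0.2076  0.1178] [-1.57  -0.    -1.284] [-0.2  0.1  3.9] [0.05 0.18 0.01]
```

Pad contact begins at about 0.1183. I keep pressing in small steps.

Call:
play_rows(twist=[[0, 0, 0], [0, 0, 0]], travel=[[0, 0, -0.01], [0, 0, 0]], grip=[1, 1])

```text
time_s: 18.55
ee_pos: [0.5531, -0.2076, 0.1174]
eef_rot: [-1.57, -0.001, -1.284]
force: [-1.2, -1.2, 5.9]
grip_width: 0.0096
```

Call:
play_rows(twist=[[0, 0, 0], [0, 0, 0]], travel=[[0, 0, -0.01], [0, 0, 0]], grip=[1, 1])

```text
time_s: 18.75
ee_pos: [0.5532, -0.2077, 0.1172]
eef_rot: [-1.57, -0.001, -1.284]
force: [-1.8, 0.1, 7.9]
grip_width: 0.0096
```

```bash
python3 st.py
```

```text
18.75 [ 0.5532 -0.2077  0.1172] [-1.570e+00 -1.000e-03 -1.284e+00] [-1.8  0.1  7.9] [0.06 0.37 0.03]
```

Call:
play_rows(twist=[[0, 0, 0], [0, 0, 0]], travel=[[0, 0, -0.01], [0, 0, 0]], grip=[1, 1])

```text
time_s: 18.95
ee_pos: [0.5533, -0.2078, 0.117]
eef_rot: [-1.57, -0.001, -1.284]
force: [-1.0, -0.5, 10.2]
grip_width: 0.0097
```

Call:
play_rows(twist=[[0, 0, 0], [0, 0, 0]], travel=[[0, 0, -0.01], [0, 0, 0]], grip=[1, 1])

```text
time_s: 19.15
ee_pos: [0.5533, -0.2078, 0.1168]
eef_rot: [-1.57, -0.001, -1.284]
force: [-3.1, -0.9, 12.9]
grip_width: 0.0099
```

```bash
python3 st.py
```

```text
19.15 [ 0.5533 -0.2078  0.1168] [-1.570e+00 -1.000e-03 -1.284e+00] [-3.1 -0.9 12.9] [ 0.17  0.82 -0.03]
```

Call:
play_rows(twist=[[0, 0, 0], [0, 0, 0], [0, 0, 0], [0, 0, 0], [0, 0, 0], [0, 0, 0], [0, 0, 0]], travel=[[0, 0, 0.02], [0, 0, 0], [0, 0, 0], [0, 0, 0], [0, 0, 0], [0, 0, 0], [0, 0, 0]], grip=[1, 1, 0, 0, 0, 0, 0])

```text
time_s: 19.85
ee_pos: [0.5528, -0.2075, 0.1163]
eef_rot: [-1.571, 0.0, -1.284]
force: [0.5, 0.0, 0.6]
grip_width: 0.0456
```

```bash
python3 st.py
python3 - <<'E'
from ov import *
p=ctrl.camera("side"); save("g4.png",crop(p,320,130,60,75,8))
E
```

```text
19.85 [ 0.5528 -0.2075  0.1163] [-1.571  0.    -1.284] [0.5 0.  0.6] [-0.05 -0.03  0.  ]
```

View pics/g4.png

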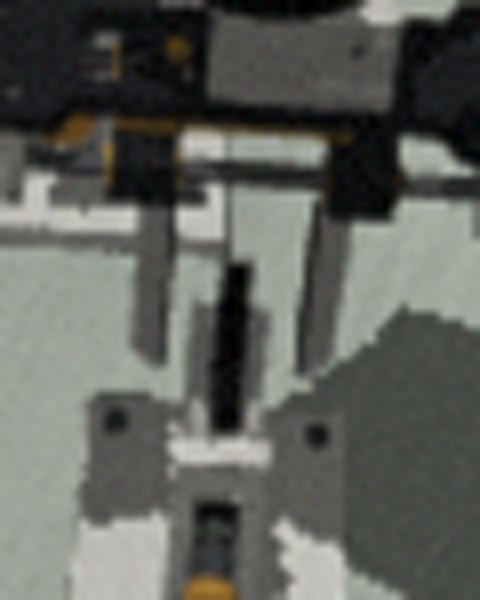

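Call:
play_rows(twist=[[0, 0, 0], [0, 0, 0], [0, 0, 0], [0, 0, 0], [0, 0, 0], [0, 0, 0], [0, 0, 0]], travel=[[0, 0, 0.2], [0, 0, 0.4], [0, 0, 0.5], [0, 0, 0.5], [0, 0, 0.5], [0, 0, 0.3], [0, 0, 0]], grip=[0, 0, 0, 0, 0, 0, 0])

```text
time_s: 20.6
ee_pos: [0.5535, -0.2078, 0.2393]
eef_rot: [-1.567, -0.003, -1.284]
force: [-0.4, -0.2, -0.3]
grip_width: 0.0474
```

Call:
play_rows(twist=[[0, 0, 0], [0, 0, 0], [0, 0, 0], [0, 0, 0], [0, 0, 0], [0, 0, 0], [0, 0, 0]], travel=[[-0.5, 0, 0], [-0.7, 0, 0], [-0.7, 0, 0], [-0.7, 0, 0], [-0.3, 0, 0], [0, 0, 0], [0, 0, 0]], grip=[0, 0, 0, 0, 0, 0, 0])

```text
time_s: 21.3
ee_pos: [0.4082, -0.2075, 0.2363]
eef_rot: [-1.571, 0.0, -1.284]
force: [0.2, -0.4, -0.1]
grip_width: 0.0469
```

```bash
python3 st.py
python3 - <<'E'
from ov import *
p=ctrl.camera("side");t=ctrl.camera("top")
x,y,w,h,s=320,150,55,65,7
im=crop(p,x,y,w,h,s);i2=im.copy()
box(p,i2,(.5531,-.2078),.287,.01,.024,.1663-.0,.1663-.034,(255,0,0),s,x,y) if 0 else None
z0=.082-.059
box(p,i2,(.5531,-.2075),.287,.01,.05,z0,z0+.084,(255,0,0),s,x,y)
box(p,i2,(.5531,-.2075),.287,.01,.024,z0+.084,z0+.118,(255,0,0),s,x,y)
save("g5.png",np.hstack([im,i2])); save("g5t.png",crop(t,170,120,250,140,3))
E
```

```text
21.3 [ 0.4082 -0.2075  0.2363] [-1.571  0.    -1.284] [ 0.2 -0.4 -0.1] [-0.04 -0.08  0.02]
```

View pics/g5.png

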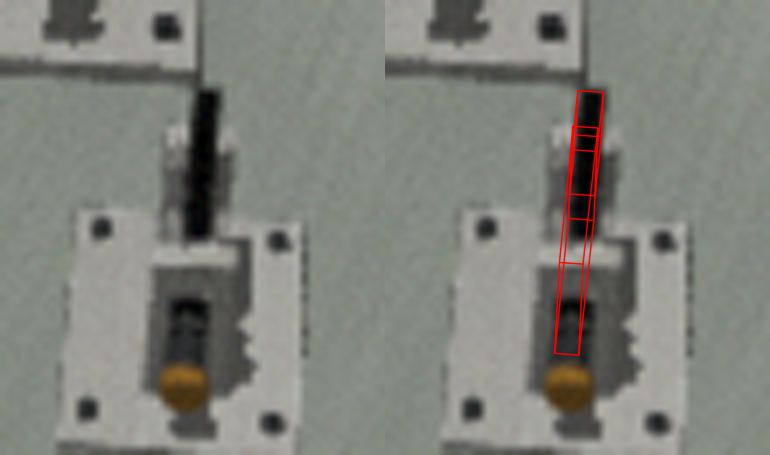

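View pics/g5t.png

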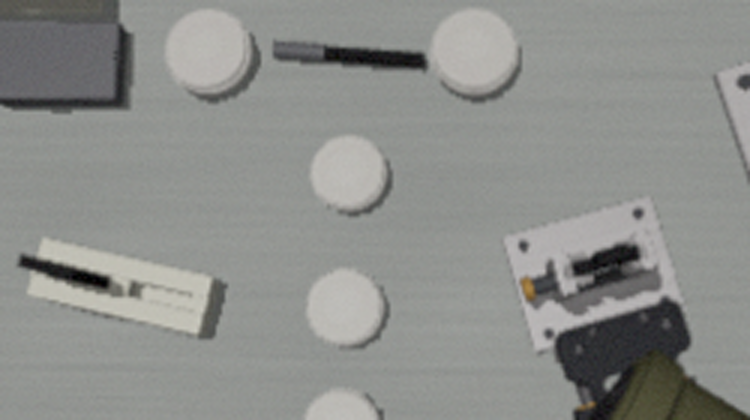

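The carrier stands upright in the small holder, and its tab top matches the model at the pressed-home height, so it did not rise after release. The blank is still in its slot and the pots and marker are where they were. I hand it in.

```bash
python3 -c "
from station import ctrl
print(ctrl.hand_in())"
```

```text
the job is handed in; nothing more can be done
None
```

The lens carrier is in the slot of the smaller holder, clicked past the ball and on the pad, and let go. I handed the job in after about 21 s; no verdict was reported.

- **Choosing the holder:** The base of the smaller one fitted 100 × 130 mm in the images, so I used that one.
- **Lowering:** The carrier met a light side load of about 2.6 N at the guide, so I shifted it 1 mm and the load went away.
- **Feel of the ball:** It resisted from TCP height about 0.136 m, then pulled the carrier down by up to about 6.6 N, and the side force fell to zero.
- **Pad:** Contact began at about 0.118 m. I stopped at 12.9 N read, about 14 N above the resting reading of roughly -1.2 N. I then eased off 1 mm and opened the gripper.
- **Last check:** In the final images the carrier stands upright at its pressed-home height. The blank, pots and marker showed no visible change, and the gripper was well clear of the holder. I had no direct reading of the ball, so the click is inferred from the forces.

The camera calibration disagreed with the images by about 0.3–0.5 px, which is about 1 mm. It was about the same for carrier and holder, so it largely cancelled out.

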